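# Set the photometer's filter slide to its third click

### The job

On the bench photometer, push the blue filter lever back until it stops against the end with the red mark, then push it the other way, counting the clicks, and leave it resting in the third notch without ever running past that notch. Push it gently from the side with the outside of the fingertips; do not pinch it. Leave the vials, the ring mould and the beaker as they stand, and finish clear of everything.

Things in the scene. Friction and masses are not known exactly. Their poses are not given: they have to be found in the camera images.
- photometer: Cream instrument box, 190 (its x) x 260 (y) x 80 mm high, fixed. Origin at the centre of its underside, z up. Its front (display, buttons) faces its -x. On its flat top a slot runs along its y at x = -30 mm, from y = -50 to +50 mm, in a thin grey plate. Nothing but the lever and the red mark (4 mm high) stands on the top within 65 mm of the slot line.
- lever (a joint): Lever travel (m) along the photometer's +y: 0 = home stop at the red end (lever centre at y = -40 mm in its frame; a firm stop), 0.080 = far stop. Notches every 16 mm: home 0 (not counted), clicks 1, 2, 3 at 0.016, 0.032, 0.048, then 0.064, 0.080. Leaving a notch takes 4-5 N, falling to nothing at the crest midway; 1-2 mm on, it snaps into the next. Starts at or between clicks 1 and 2.
- lever_top (a point): Top centre of the blue lever knob, 124 mm above the bench. The knob is an upright block 24 mm across the slot and 12 mm along it, from 8 to 44 mm above the box top; its flat sides face along the slot. Past a crest it jumps up to 8 mm ahead of the finger by itself.
- home_mark (a point): Top centre of the red bar, 40 x 10 x 4 mm, lying across the slot's home end, at (-30, -70, 84) mm in the photometer's frame, 30 mm beyond the lever's home position.
- amber_vial: Loose capped amber vial, 28 mm wide, 55 mm tall, standing on the rear of the photometer's top. Origin at the centre of its underside. Leave alone.
- clear_vial: Loose capped green-glass vial, 28 mm wide, 55 mm tall, standing on the rear of the photometer's top. Origin at the centre of its underside. Leave alone.
- ring_mould: Loose steel ring, 66 mm wide, 40 mm tall, on the bench beside the photometer. Origin at the centre of its underside. Leave alone.
- beaker: Loose white beaker, 66 mm wide, 70 mm tall, on the bench beside the photometer. Origin at the centre of its underside. Leave alone.

How it is judged:
By the outcome, as a careful person would: the job done as asked, in the order asked, and still so for the second after the job is handed in, with the robot touching nothing.
It also fails if it takes over 51 s, if anything falls off the work surface, if the arm or the gripper's body presses on something with over 40 N, if the wrist force passes 120 N, or if a joint passes its speed limit or range.

### The arm

A 6-joint arm with a two-finger parallel gripper is mounted at the origin on the work surface. World frame = base frame: x ahead of the robot, y to its left, z up, the work surface at z = 0. Lengths are in m, angles in rad, forces in N, time in s.
With the tool pointing down it reaches from about 0.3 to 0.75 m from the base axis. Payload 8.5 kg.
Tool frame: the origin (TCP) lies on the front face of the gripper's body, between the roots of the fingers; the fingertips stand 73 mm ahead of it and the grasp point (between the pads) lies 54 mm ahead of it (r.nose_length is the distance from the TCP to the fingertips, in m); z points along the fingers, y is the line along which they close (so a half turn about z gives the same grasp; the last joint's range is limited). The gripper opens to 85 mm and grips with 20 to 120 N. Pads are 22 mm wide; open, the fingers measure 114 mm over their backs; the gripper's body (76 mm by 85 mm) begins 54 mm behind the grasp point. The pads swing forward as they close: fully open they stand 13 mm farther back than shut.
Start: joints at [-1.533, 0.381, 1.297, -0, 1.464, -0.215], TCP at [0.138, -0.533, 0.304] pointing down, gripper open.
Joint ranges: [-3.11, 3.11], [-0.89, 2.33], [0.22, 2.48], [-1.42, 4.56], [0.17, 2.85], [-2.88, 2.88]. Speed limits (rad/s): [2.39, 2.39, 3.14, 3.14, 3.14, 3.14].

### API

Orientations are given as a 3x3 rotation matrix whose columns are the frame's x, y, z axes.
In Python, from rig import r gives the robot as it stands.
- The arm moves only by the tool send_rows, never from a script. Its arguments are lists of equal length, an entry for each row: "slide": the shift along the tool's x, y, z in units of 40 mm (1.0 is 40 mm), a list of three; "rotation": the turn, a rotation vector about the tool's x, y, z in units of 5 degrees (1.0 is 5 degrees), a list of three; "claw": the opening, from -1 (shut) to 1 (fully open). A call has 1 to 20 rows; each row shifts and turns the commanded pose from where the row before left it, along the tool's axes as they then stand; what a row does not reach is not made up. A row lasts 1/10 s, in which the tool goes at most 50 mm and 8.59 degrees, less where a joint would pass 70% of its speed; a pose out of reach is approached as far as the arm can. A call is refused whole if a number of a shift passes 1 or a number of a turn 1, either way. A call with a gripper value outside its range is refused whole. The fingers move at their own pace and stop on an object; the grip force is fixed at half the most. Time passes only in rows, so rows that do not move let the fingers close. It gives the time, the measured TCP pose, the force, the opening and the grip force at its end, in the units of the state.
- r.read_state(): the state, without advancing time (a new reading comes with each control period).
- r.get_image(name): name is "scene" or "side" or "wrist"; returns the picture (384x512x3 uint8, red, green, blue); there is no depth.
- r.get_calibration(name): a dict with "fx", "fy", "cx", "cy" (pixels), "R" (3x3) and "t" (3): a world point X has camera coordinates R X + t; the wrist camera has in their place "hand_eye" (4x4, takes a point from camera to tool coordinates, whose origin is the TCP and whose axes are the flange's). Camera axes: x right, y down, z forward; pixel columns grow to the right and rows downward; lengths in m; the calibration is good to about 2 mm. A picture is of the moment at which its call begins: read the wrist's pose just before it. get_calibration takes no time and is no camera call.
- r.job_done(): hands the job in; it is judged then, once.
Trained networks look in the newest picture that a camera, given by its name, has taken for a name from the list of things; names that differ only in an ending like _2 or _b are one class to them, and where a whole thing is asked for, a point or a joint stands for the part that bears it (a point fixed in the world has none). Each returns a list of dicts, best first, with "conf" (0 to 1); they miss things now and then, are a little off and sometimes report something else, mostly with a low value. They report only what shows in the picture. A call takes as long as a camera call.
- r.search_frame(camera, name): "uv" ([column, row] in pixels, amid what is visible of it).
- r.silhouettes(camera, name): "pixels" (384x512 bool, what is visible of it) and "uv" ([column, row] in pixels, amid what is visible of it).
The state is a dict: "time_s": time; "qpos": joint angles; "qd": joint speeds; "joint_efforts": joint torques, N m; "eef_pos": TCP position; "tool_rot": TCP orientation; "ft_force": force on the tool from outside, world axes, zero at the start; "wrist_torque": the same for the moment, N m; "finger_gap": finger opening in m; "gripper_force": force on a finger pad.
Only numpy, scipy, OpenCV 4.12 (cv2) and the standard library are available. Lean on these libraries where they do the work, as an engineer would, in place of code of your own. Each camera call takes 0.05 s, during which the arm holds its last target. There are 200 camera calls.

## Working session

There is one attempt and no reset: what is moved stays moved. The work goes in short steps, Python scripts to look and compute and a tool call to move; the robot and the scene stay as the last step left them, time stands still between calls to the robot, and variables do not carry over. Pictures are saved under pics/ and viewed, at most 10 in all, crops included, and the job is handed in when it is done.

Besides the shell and the picture viewer there is one more tool, called after ">>>" in YAML: its name, and indented under it one key for each argument. send_rows: Moves the arm, as the interface text tells. Its arguments: {"type":"object","properties":{"slide":{"type":"array"},"rotation":{"type":"array"},"claw":{"type":"array"}},"required":["slide","rotation","claw"]}

```bash
mkdir -p pics; ls
python3 - <<'E'
from rig import r
import cv2,numpy as np
np.set_printoptions(precision=4,suppress=True)
s=r.read_state();print(s['time_s'],s['eef_pos'],s['tool_rot'],s['finger_gap'],s['ft_force'])
ims=[]
for c in ['scene','side']:
    im=r.get_image(c);cv2.imwrite(f'pics/{c}0.png',im[:,:,::-1])
    print(c,r.get_calibration(c))
    for n in ['photometer','lever_top','home_mark','amber_vial','clear_vial','ring_mould','beaker']:
        print(n,[(np.round(d['uv'],1),round(d['conf'],2)) for d in r.search_frame(c,n)[:3]])
E
```

```text
pics
0.0 [ 0.1376 -0.5323  0.3033] [[ 0.9682  0.2501 -0.0001]
 [ 0.2501 -0.9682  0.0015]
 [ 0.0003 -0.0014 -1.    ]] 0.08539607296536972 [-0.5581  0.3878 -0.3408]
scene {'fx': 481.0578312552298, 'fy': 481.0578312552298, 'cx': 261.3079806496764, 'cy': 198.7594961151147, 'R': array([[-0.0145,  0.9999, -0.0074],
       [ 0.6707,  0.0042, -0.7417],
       [-0.7415, -0.0158, -0.6707]]), 't': array([-0.0612, -0.3033,  1.5552])}
photometer [(array([183.5, 221.8]), 0.64)]
lever_top [(array([178.4, 191. ]), 0.69)]
home_mark [(array([183.3, 219. ]), 0.77)]
amber_vial [(array([213.4, 222.2]), 0.79)]
clear_vial [(array([124.5, 214.4]), 0.52)]
ring_mould [(array([106., 205.]), 0.76), (array([186., 221.]), 0.18)]
beaker []
side {'fx': 439.9319897070994, 'fy': 439.9319897070994, 'cx': 254.4520010498483, 'cy': 189.79381170527003, 'R': array([[-0.786 , -0.6179, -0.0165],
       [-0.3747,  0.4976, -0.7823],
       [ 0.4917, -0.6087, -0.6227]]), 't': array([0.503 , 0.2686, 0.9885])}
photometer [(array([294.8, 182.4]), 0.56)]
lever_top [(array([306.1, 163.8]), 0.67)]
home_mark [(array([297.9, 185.3]), 0.64)]
amber_vial [(array([260.2, 168.3]), 0.6)]
clear_vial [(array([306.5, 141.1]), 0.63)]
ring_mould [(array([351. , 159.8]), 0.67)]
beaker [(array([234.6, 205.3]), 0.97), (array([350. , 158.7]), 0.74), (array([307.8, 164.4]), 0.16)]
```

View pics/scene0.png

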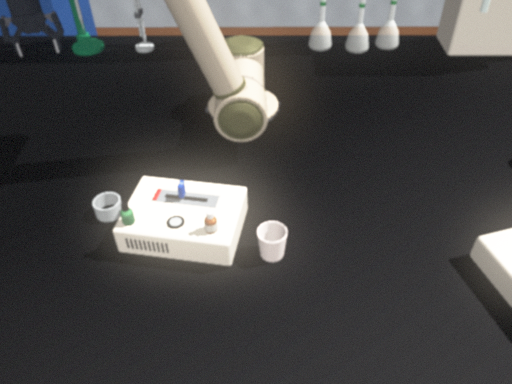

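View pics/side0.png

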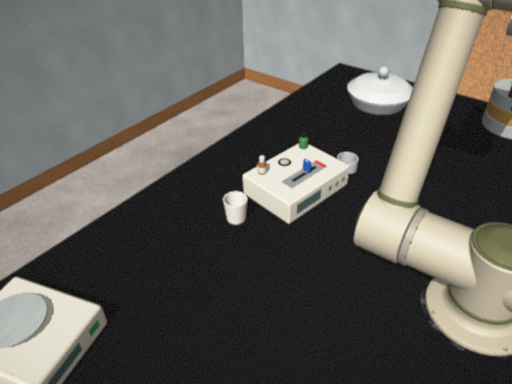

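The scene view shows the box around (183,220), with the red mark at (157,195) and the blue lever at (181,188). The vials are at (127,217) and (211,224), the ring at (107,207) and the beaker at (272,241). The side view agrees, so the networks' home_mark is wrong. I'll segment by colour to get a first pose.

```bash
cat > h.py <<'E'
from rig import r
import cv2,numpy as np
np.set_printoptions(precision=4,suppress=True)
def cam(c,s=None):
    k=r.get_calibration(c)
    if 'R' in k and 'hand_eye' not in k: return k,np.array(k['R']),np.array(k['t'])
    T=np.eye(4);T[:3,:3]=s['tool_rot'];T[:3,3]=s['eef_pos'];M=np.linalg.inv(T@np.array(k['hand_eye']))
    return k,M[:3,:3],M[:3,3]
def ray(c,uv,z,s=None):
    k,R,t=cam(c,s);d=R.T@np.array([(uv[0]-k['cx'])/k['fx'],(uv[1]-k['cy'])/k['fy'],1]);o=-R.T@t
    return o+d*(z-o[2])/d[2]
def proj(c,X,s=None):
    k,R,t=cam(c,s);p=R@np.asarray(X)+t;return np.array([k['fx']*p[0]/p[2]+k['cx'],k['fy']*p[1]/p[2]+k['cy']])
def mask(im,col):
    h=cv2.cvtColor(im,cv2.COLOR_RGB2HSV);H,S,V=[h[...,i].astype(int) for i in range(3)]
    return ((S>140)&(V>60)&(((H>105)&(H<135)) if col=='blue' else ((H<6)|(H>174)))).astype(np.uint8)
def blobs(im,col):
    n,l,st,ce=cv2.connectedComponentsWithStats(mask(im,col))
    return [(st[i],ce[i],l==i) for i in range(1,n) if st[i][4]>8]
E
python3 - <<'E'
from h import *
for c in ['scene','side']:
    im=cv2.imread(f'pics/{c}0.png')[:,:,::-1].copy()
    for col,z in [('red',.084),('blue',.106)]:
        for st,ce,_ in blobs(im,col):
            if 130<ce[1]<260 and 90<ce[0]<400: print(c,col,st,ce,ray(c,ce,z))
for c,n,z in [('scene','amber_vial',.11),('scene','clear_vial',.11),('side','amber_vial',.11),('side','clear_vial',.11),('side','ring_mould',.02),('side','beaker',.035),('scene','ring_mould',.02)]:
    d=[]
print('ring',ray('scene',(107,207),.02),ray('side',(347,162),.02),'beaker',ray('scene',(272,241),.035),'amber',ray('scene',(211,224),.11),'green',ray('scene',(127,217),.11))
E
```

```text
side red [316 161   9   6  20] [320.2 163.5] [ 0.5242 -0.1687  0.084 ]
side blue [304 160   7  12  63] [306.8571 166.0159] [ 0.5329 -0.1077  0.106 ]
ring [ 0.5061 -0.307   0.02  ] [ 0.5039 -0.3081  0.02  ] beaker [0.6295 0.0943 0.035 ] amber [ 0.6521 -0.0329  0.11  ] green [ 0.6325 -0.2124  0.11  ]
```

Run:
```python
from h import *
k=r.get_calibration('wrist');print(k,r.nose_length)
```

```text
{'fx': 280.1889974611072, 'fy': 280.1889974611072, 'cx': 253.3977084457957, 'cy': 190.67355999793512, 'hand_eye': array([[ 0.0006, -0.9474, -0.32  ,  0.0817],
       [ 1.    ,  0.0006,  0.0003,  0.0003],
       [-0.0001, -0.32  ,  0.9474, -0.0713],
       [ 0.    ,  0.    ,  0.    ,  1.    ]])} 0.0726
```

>>> send_rows:
  slide:
    - [0.64,-0.44,-0.1]
    - [0.64,-0.44,-0.1]
    - [0.64,-0.44,-0.1]
    - [0.64,-0.44,-0.1]
    - [0.64,-0.44,-0.1]
    - [0.64,-0.44,-0.1]
    - [0.64,-0.44,-0.1]
    - [0.64,-0.44,-0.1]
    - [0.64,-0.44,-0.1]
    - [0.64,-0.44,-0.1]
    - [0.64,-0.44,-0.1]
    - [0.64,-0.44,-0.1]
    - [0.64,-0.44,-0.1]
    - [0.64,-0.44,-0.1]
    - [0.64,-0.44,-0.1]
    - [0,0,0]
    - [0,0,0]
    - [0,0,0]
  rotation:
    - [0,0,0]
    - [0,0,0]
    - [0,0,0]
    - [0,0,0]
    - [0,0,0]
    - [0,0,0]
    - [0,0,0]
    - [0,0,0]
    - [0,0,0]
    - [0,0,0]
    - [0,0,0]
    - [0,0,0]
    - [0,0,0]
    - [0,0,0]
    - [0,0,0]
    - [0,0,0]
    - [0,0,0]
    - [0,0,0]
  claw: [-1,-1,-1,-1,-1,-1,-1,-1,-1,-1,-1,-1,-1,-1,-1,-1,-1,-1]

```text
time_s: 2.6
eef_pos: [0.4429, -0.1814, 0.3638]
tool_rot: [[0.968, 0.249, -0.0], [0.249, -0.968, 0.0], [-0.0, -0.0, -1.0]]
ft_force: [0.3, 0.3, -0.3]
finger_gap: -0.0001
gripper_force: 0.0
```

```bash
cat > look.py <<'E'
from h import *
import sys
s=r.read_state();im=r.get_image('wrist');cv2.imwrite(f'pics/{sys.argv[1]}.png',im[:,:,::-1])
print(s['time_s'],s['eef_pos'],s['ft_force'])
for col,z in [('red',.084),('blue',.124)]:
    for st,ce,m in blobs(im,col):
        if st[4]>60: print(col,st,ce,ray('wrist',ce,z,s),[ray('wrist',p,z,s)[:2] for p in cv2.boxPoints(cv2.minAreaRect(np.argwhere(m)[:,::-1].astype(np.float32)))])
E
python3 look.py w1
```

```text
2.6 [ 0.4429 -0.1814  0.3638] [ 0.2715  0.2766 -0.3347]
red [255  79  20  35 273] [264.6264  96.033 ] [ 0.5254 -0.1742  0.084 ] [array([ 0.5063, -0.1664]), array([ 0.545 , -0.1729]), array([ 0.5438, -0.1818]), array([ 0.505 , -0.1757])]
blue [203  59  19  25 251] [212.2789  71.6773] [ 0.5344 -0.1146  0.124 ] [array([ 0.524 , -0.1054]), array([ 0.5461, -0.1094]), array([ 0.545 , -0.1238]), array([ 0.5227, -0.1201])]
```

View pics/w1.png

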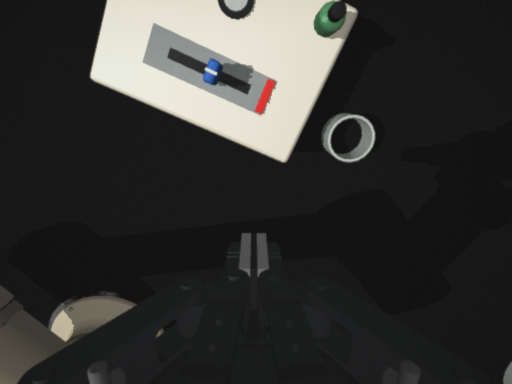

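The wrist view shows the red mark at (265,96), the lever at (212,72) in the slot, and the ring at (348,138). The closed fingertips are at (253,240). Yaw is about -9°. I'll turn to line up with it and move to the +y side of the lever.

>>> send_rows:
  slide:
    - [0,0,0]
    - [0,0,0]
    - [0,0,0]
    - [0,0,0]
    - [0,0,0]
    - [0.33,-0.48,0.3]
    - [0.33,-0.48,0.3]
    - [0.33,-0.48,0.3]
    - [0.33,-0.48,0.3]
    - [0.34,-0.48,0.3]
    - [0.34,-0.5,0.3]
    - [0,0,0]
    - [0,0,0]
  rotation:
    - [0,0,0.94]
    - [0,0,0.94]
    - [0,0,0.94]
    - [0,0,0.94]
    - [0,0,0.94]
    - [0,0,0]
    - [0,0,0]
    - [0,0,0]
    - [0,0,0]
    - [0,0,0]
    - [0,0,0]
    - [0,0,0]
    - [0,0,0]
  claw: [-1,-1,-1,-1,-1,-1,-1,-1,-1,-1,-1,-1,-1]

```text
time_s: 3.95
eef_pos: [0.5403, -0.0795, 0.2918]
tool_rot: [[0.988, -0.157, -0.001], [-0.157, -0.988, -0.0], [-0.001, 0.0, -1.0]]
ft_force: [0.8, 0.6, 0.7]
finger_gap: 0.0002
gripper_force: 0.0
```

```bash
python3 look.py w2
python3 - <<'E'
from h import *
s=r.read_state();print(s['tool_rot'],s['qpos'])
E
```

```text
3.95 [ 0.5403 -0.0795  0.2918] [0.7647 0.6001 0.7456]
red [339 161  13  37 351] [345.0969 178.8405] [ 0.5258 -0.1741  0.084 ] [array([ 0.5069, -0.1663]), array([ 0.546 , -0.1722]), array([ 0.5436, -0.1817]), array([ 0.5042, -0.1763])]
blue [281 172  17  22 280] [288.1464 181.6964] [ 0.5447 -0.1122  0.124 ] [array([ 0.5546, -0.107 ]), array([ 0.5524, -0.121 ]), array([ 0.5329, -0.1189]), array([ 0.5351, -0.1046])]
blue [283 195  13   8  83] [289.2651 198.7711] [ 0.5284 -0.1113  0.124 ] [array([ 0.5329, -0.1061]), array([ 0.5312, -0.1169]), array([ 0.5245, -0.1161]), array([ 0.5262, -0.1053])]
[[ 0.9875 -0.1576  0.0002]
 [-0.1576 -0.9875 -0.0004]
 [ 0.0002  0.0004 -1.    ]] [-0.3634  0.3822  1.3296 -0.0003  1.4295  1.3658]
```

View pics/w2.png

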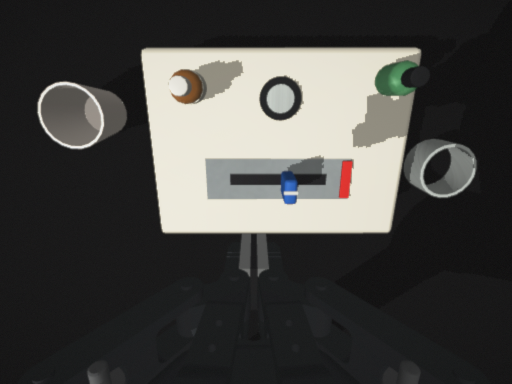

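The slot lies level in this picture, with the lever at col ~290 and the mark at col 345. That puts the lever at about 0.032 travel (click 2). The fingers are about 15 mm wide and clear on the +y side, so I can descend.

>>> send_rows:
  slide:
    - [0,0,0.5]
    - [0,0,0.5]
    - [0,0,0.5]
    - [0,0,0.5]
    - [0,0,0.5]
    - [0,0,0.5]
    - [0,0,0]
    - [0,0,0]
    - [0,0,0]
  rotation:
    - [0,0,0]
    - [0,0,0]
    - [0,0,0]
    - [0,0,0]
    - [0,0,0]
    - [0,0,0]
    - [0,0,0]
    - [0,0,0]
    - [0,0,0]
  claw: [-1,-1,-1,-1,-1,-1,-1,-1,-1]

```text
time_s: 4.9
eef_pos: [0.5408, -0.0794, 0.1734]
tool_rot: [[0.988, -0.157, 0.002], [-0.157, -0.988, -0.001], [0.002, 0.001, -1.0]]
ft_force: [-0.6, 0.0, 0.2]
finger_gap: -0.0
gripper_force: 0.0
```

```bash
python3 look.py w3
```

```text
4.9 [ 0.5408 -0.0794  0.1734] [-0.6079  0.0273  0.1989]
red [390 204  27  57 947] [402.7191 231.8046] [ 0.526  -0.1741  0.084 ] [array([ 0.5069, -0.1654]), array([ 0.5473, -0.1722]), array([ 0.5437, -0.1821]), array([ 0.5028, -0.1761])]
blue [301 223  31  46 967] [316.3806 246.3868] [ 0.5484 -0.1124  0.124 ] [array([ 0.5618, -0.1058]), array([ 0.5623, -0.1177]), array([ 0.5354, -0.1199]), array([ 0.5347, -0.1074])]
blue [299 243  31  37 147] [307.9524 265.034 ] [ 0.5385 -0.1073  0.124 ] [array([ 0.5461, -0.0973]), array([ 0.5515, -0.1047]), array([ 0.5294, -0.1174]), array([ 0.5234, -0.1099])]
```

View pics/w3.png

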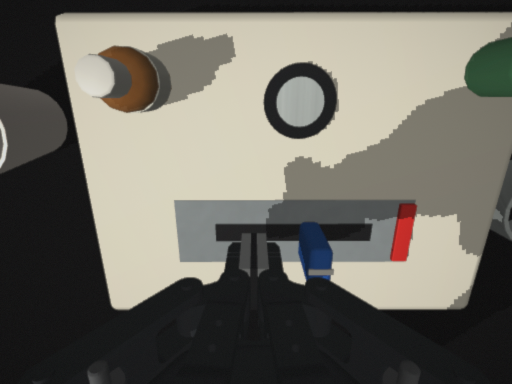

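The lever base is at cols 300-318 and the fingers are at 240-268, so they're clear with about 20 mm of gap. I'll push gently toward home (+tool y).

>>> send_rows:
  slide:
    - [0,0.1,0]
    - [0,0.1,0]
    - [0,0.1,0]
    - [0,0.1,0]
    - [0,0.05,0]
    - [0,0.05,0]
    - [0,0.05,0]
    - [0,0.05,0]
  rotation:
    - [0,0,0]
    - [0,0,0]
    - [0,0,0]
    - [0,0,0]
    - [0,0,0]
    - [0,0,0]
    - [0,0,0]
    - [0,0,0]
  claw: [-1,-1,-1,-1,-1,-1,-1,-1]

```text
time_s: 5.75
eef_pos: [0.5367, -0.1028, 0.1718]
tool_rot: [[0.988, -0.157, -0.0], [-0.157, -0.988, -0.0], [-0.0, 0.0, -1.0]]
ft_force: [-0.9, 0.0, 0.4]
finger_gap: -0.0002
gripper_force: 0.0
```

>>> send_rows:
  slide:
    - [0,0.05,0]
    - [0,0.05,0]
    - [0,0.05,0]
    - [0,0.05,0]
  rotation:
    - [0,0,0]
    - [0,0,0]
    - [0,0,0]
    - [0,0,0]
  claw: [-1,-1,-1,-1]

```text
time_s: 6.15
eef_pos: [0.5355, -0.1101, 0.1719]
tool_rot: [[0.988, -0.157, 0.0], [-0.157, -0.988, 0.001], [-0.0, -0.001, -1.0]]
ft_force: [0.7, 5.2, 1.0]
finger_gap: 0.0002
gripper_force: 2.2
```

```bash
cat > lv.py <<'E'
from h import *
import sys
M=np.array([.5258,-.1741]);u=np.array([.157,.988])
s=r.read_state();im=r.get_image('wrist');cv2.imwrite(f'pics/{sys.argv[1]}.png',im[:,:,::-1])
f=s['ft_force'];print('s_tcp',(s['eef_pos'][:2]-M)@u,'F',f,'Fu',f[:2]@u,s['eef_pos'])
m=mask(im,'blue');n,l,st,ce=cv2.connectedComponentsWithStats(m)
top=st[1+np.argmax(st[1:,4])]
print('blob',top)
# knob right (home-side) & left columns near base row
i=1+np.argmax(st[1:,4]);
for t in (0,.016,.032,.048,.064):
    c=M+u*(.030+t)
    print(t,[np.round(proj('wrist',[*(c+u*d+np.array([.988,-.157])*.012),z],s),0) for d in(-.006,.006) for z in (.088,.124)])
for row in range(top[1],top[1]+top[3],6):
    c=np.flatnonzero(l[row]==i); print(row,c.min(),c.max(),end='; ')
E
python3 lv.py w4
```

```text
s_tcp 0.06471030051720136 F [0.6857 5.2325 0.9927] Fu 5.277359226845209 [ 0.5355 -0.1101  0.1719]
blob [279 223  26  47 935]
0 [array([320., 217.]), array([337., 248.]), array([300., 217.]), array([312., 248.])]
0.016 [array([293., 217.]), array([303., 248.]), array([273., 217.]), array([278., 248.])]
0.032 [array([267., 217.]), array([270., 248.]), array([247., 217.]), array([245., 248.])]
0.048 [array([240., 217.]), array([237., 248.]), array([220., 217.]), array([212., 248.])]
0.064 [array([214., 217.]), array([204., 248.]), array([194., 217.]), array([179., 248.])]
223 281 293; 229 279 296; 235 280 298; 241 281 300; 247 282 302; 253 282 304; 259 282 304; 265 283 303;
```

The lever is now at click 1 and resisting with 5 N. Continuing to home.

>>> send_rows:
  slide:
    - [0,0.05,0]
    - [0,0.05,0]
    - [0,0.05,0]
    - [0,0.05,0]
    - [0,0.05,0]
    - [0,0.05,0]
    - [0,0,0]
  rotation:
    - [0,0,0]
    - [0,0,0]
    - [0,0,0]
    - [0,0,0]
    - [0,0,0]
    - [0,0,0]
    - [0,0,0]
  claw: [-1,-1,-1,-1,-1,-1,-1]

```text
time_s: 6.9
eef_pos: [0.5336, -0.1227, 0.172]
tool_rot: [[0.988, -0.157, 0.0], [-0.157, -0.988, -0.0], [0.0, 0.0, -1.0]]
ft_force: [-0.0, -0.4, 0.8]
finger_gap: -0.0001
gripper_force: 0.0
```

>>> send_rows:
  slide:
    - [0,0.03,0]
    - [0,0.03,0]
    - [0,0.03,0]
    - [0,0,0]
  rotation:
    - [0,0,0]
    - [0,0,0]
    - [0,0,0]
    - [0,0,0]
  claw: [-1,-1,-1,-1]

```text
time_s: 7.3
eef_pos: [0.5332, -0.1248, 0.172]
tool_rot: [[0.988, -0.157, 0.001], [-0.157, -0.988, 0.002], [0.0, -0.002, -1.0]]
ft_force: [1.9, 7.1, 2.0]
finger_gap: 0.0001
gripper_force: 3.5
```

```bash
python3 lv.py w5
```

```text
s_tcp 0.04983418906835888 F [1.8961 7.0793 2.0216] Fu 7.291997674679477 [ 0.5332 -0.1248  0.172 ]
blob [278 223  27  47 948]
0 [array([295., 218.]), array([306., 248.]), array([276., 217.]), array([281., 248.])]
0.016 [array([269., 217.]), array([273., 248.]), array([249., 217.]), array([248., 248.])]
0.032 [array([242., 217.]), array([239., 248.]), array([223., 217.]), array([215., 248.])]
0.048 [array([216., 217.]), array([206., 248.]), array([196., 217.]), array([181., 248.])]
0.064 [array([189., 217.]), array([173., 248.]), array([170., 217.]), array([148., 248.])]
223 281 293; 229 279 296; 235 280 298; 241 281 300; 247 282 302; 253 282 304; 259 282 303; 265 283 303;
```

>>> send_rows:
  slide:
    - [0,0.04,0]
    - [0,0,0]
    - [0,0,0]
  rotation:
    - [0,0,0]
    - [0,0,0]
    - [0,0,0]
  claw: [-1,-1,-1]

```text
time_s: 7.65
eef_pos: [0.5331, -0.1252, 0.172]
tool_rot: [[0.988, -0.156, 0.001], [-0.156, -0.988, 0.004], [0.0, -0.005, -1.0]]
ft_force: [3.1, 14.4, 2.6]
finger_gap: -0.0004
gripper_force: 7.2
```

That is a firm stop: 14 N with no motion, so the lever is home. I'll back off, lift over the lever and come down on the red-mark side.

>>> send_rows:
  slide:
    - [0,-0.15,0]
    - [0,-0.2,0]
    - [0,0,-0.4]
    - [0,0,-0.5]
    - [0,0,-0.5]
    - [0,0,0]
    - [0,0.45,0]
    - [0,0.45,0]
    - [0,0.45,0]
    - [0,0.41,0]
    - [0,0,0]
    - [0,0,0.5]
    - [0,0,0.5]
    - [0,0,0.4]
    - [0,0,0]
    - [0,0,0]
    - [0,0,0]
  rotation:
    - [0,0,0]
    - [0,0,0]
    - [0,0,0]
    - [0,0,0]
    - [0,0,0]
    - [0,0,0]
    - [0,0,0]
    - [0,0,0]
    - [0,0,0]
    - [0,0,0]
    - [0,0,0]
    - [0,0,0]
    - [0,0,0]
    - [0,0,0]
    - [0,0,0]
    - [0,0,0]
    - [0,0,0]
  claw: [-1,-1,-1,-1,-1,-1,-1,-1,-1,-1,-1,-1,-1,-1,-1,-1,-1]

```text
time_s: 9.35
eef_pos: [0.5243, -0.1831, 0.1728]
tool_rot: [[0.988, -0.156, 0.001], [-0.156, -0.988, -0.001], [0.001, 0.001, -1.0]]
ft_force: [-0.8, -0.6, 0.3]
finger_gap: 0.0001
gripper_force: 0.0
```

```bash
python3 lv.py w6
```

```text
s_tcp -0.009106677037226753 F [-0.7734 -0.6191  0.2501] Fu -0.7330781389663543 [ 0.5243 -0.1831  0.1728]
blob [ 163  223   35   54 1326]
0 [array([198., 218.]), array([184., 248.]), array([178., 218.]), array([159., 248.])]
0.016 [array([171., 218.]), array([151., 248.]), array([152., 218.]), array([126., 248.])]
0.032 [array([145., 218.]), array([118., 248.]), array([125., 217.]), array([ 93., 248.])]
0.048 [array([119., 217.]), array([ 85., 248.]), array([ 99., 217.]), array([ 60., 248.])]
0.064 [array([ 92., 217.]), array([ 52., 248.]), array([ 73., 217.]), array([ 27., 248.])]
223 183 194; 229 176 197; 235 172 197; 241 169 197; 247 166 197; 253 163 197; 259 163 195; 265 164 192; 271 188 190;
```

View pics/w6.png

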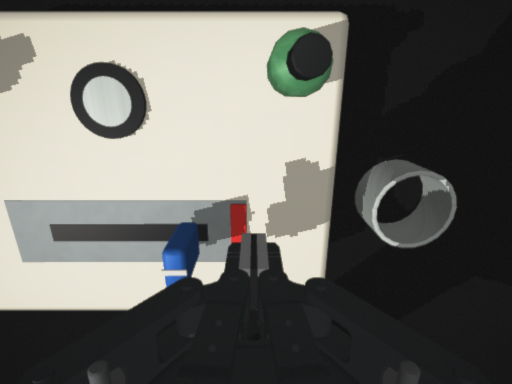

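The lever is still at home (base edge at col 197) and the fingers are over the mark side. Pushing the other way in small steps.

>>> send_rows:
  slide:
    - [0,-0.1,0]
    - [0,-0.1,0]
    - [0,-0.1,0]
    - [0,-0.05,0]
    - [0,-0.05,0]
    - [0,-0.05,0]
    - [0,-0.05,0]
    - [0,0,0]
  rotation:
    - [0,0,0]
    - [0,0,0]
    - [0,0,0]
    - [0,0,0]
    - [0,0,0]
    - [0,0,0]
    - [0,0,0]
    - [0,0,0]
  claw: [-1,-1,-1,-1,-1,-1,-1,-1]

```text
time_s: 10.2
eef_pos: [0.5271, -0.1634, 0.1719]
tool_rot: [[0.988, -0.157, -0.0], [-0.157, -0.988, -0.0], [0.0, 0.0, -1.0]]
ft_force: [-0.2, -1.2, 0.1]
finger_gap: -0.0003
gripper_force: 0.5
```

>>> send_rows:
  slide:
    - [0,-0.04,0]
    - [0,-0.04,0]
    - [0,0,0]
  rotation:
    - [0,0,0]
    - [0,0,0]
    - [0,0,0]
  claw: [-1,-1,-1]

```text
time_s: 10.5
eef_pos: [0.5276, -0.1602, 0.1719]
tool_rot: [[0.988, -0.157, 0.0], [-0.157, -0.988, -0.0], [0.0, 0.0, -1.0]]
ft_force: [-1.2, -2.9, 0.1]
finger_gap: -0.0002
gripper_force: 1.5
```

>>> send_rows:
  slide:
    - [0,-0.04,0]
    - [0,-0.04,0]
    - [0,0,0]
  rotation:
    - [0,0,0]
    - [0,0,0]
    - [0,0,0]
  claw: [-1,-1,-1]

```text
time_s: 10.8
eef_pos: [0.5282, -0.1566, 0.1719]
tool_rot: [[0.988, -0.156, 0.0], [-0.156, -0.988, 0.001], [0.0, -0.001, -1.0]]
ft_force: [0.2, 0.7, 0.3]
finger_gap: 0.0
gripper_force: 0.3
```

```bash
python3 lv.py w7
```

```text
s_tcp 0.01767056011191137 F [0.184  0.6769 0.307 ] Fu 0.6976422484434553 [ 0.5282 -0.1566  0.1719]
blob [ 202  223   29   47 1051]
0 [array([242., 217.]), array([239., 248.]), array([222., 217.]), array([214., 248.])]
0.016 [array([215., 217.]), array([206., 248.]), array([196., 217.]), array([181., 248.])]
0.032 [array([189., 217.]), array([173., 248.]), array([169., 217.]), array([148., 248.])]
0.048 [array([162., 217.]), array([139., 248.]), array([143., 217.]), array([115., 248.])]
0.064 [array([136., 217.]), array([106., 248.]), array([116., 217.]), array([ 81., 248.])]
223 216 226; 229 210 229; 235 208 230; 241 206 229; 247 205 227; 253 202 226; 259 202 225; 265 203 224;
```

The lever is near the crest and the force has dropped. Nudging 2 mm more for click 1.

>>> send_rows:
  slide:
    - [0,-0.03,0]
    - [0,-0.03,0]
    - [0,0,0]
    - [0,0,0]
  rotation:
    - [0,0,0]
    - [0,0,0]
    - [0,0,0]
    - [0,0,0]
  claw: [-1,-1,-1,-1]

```text
time_s: 11.25
eef_pos: [0.5285, -0.1545, 0.1719]
tool_rot: [[0.988, -0.157, -0.0], [-0.157, -0.988, 0.0], [-0.0, -0.0, -1.0]]
ft_force: [0.8, -0.3, 0.6]
finger_gap: -0.0002
gripper_force: 0.0
```

```bash
python3 lv.py w8
```

```text
s_tcp 0.019775379406249214 F [ 0.7772 -0.3276  0.5861] Fu -0.2015953715900482 [ 0.5285 -0.1545  0.1719]
blob [ 201  223   29   47 1062]
0 [array([245., 217.]), array([243., 248.]), array([226., 217.]), array([218., 248.])]
0.016 [array([219., 217.]), array([210., 248.]), array([199., 217.]), array([185., 248.])]
0.032 [array([192., 217.]), array([177., 248.]), array([173., 217.]), array([152., 248.])]
0.048 [array([166., 217.]), array([144., 248.]), array([146., 217.]), array([119., 248.])]
0.064 [array([139., 217.]), array([111., 248.]), array([120., 217.]), array([ 86., 248.])]
223 215 226; 229 209 229; 235 207 229; 241 206 229; 247 204 227; 253 202 226; 259 202 225; 265 202 224;
```

>>> send_rows:
  slide:
    - [0,-0.03,0]
    - [0,0,0]
    - [0,0,0]
  rotation:
    - [0,0,0]
    - [0,0,0]
    - [0,0,0]
  claw: [-1,-1,-1]

```text
time_s: 11.6
eef_pos: [0.5287, -0.1535, 0.1719]
tool_rot: [[0.988, -0.157, 0.0], [-0.157, -0.988, 0.0], [0.0, -0.0, -1.0]]
ft_force: [-0.3, 0.2, -0.8]
finger_gap: 0.0002
gripper_force: 0.0
```

```bash
python3 lv.py w9
```

```text
s_tcp 0.020853564612073962 F [-0.3059  0.243  -0.7685] Fu 0.1920181355495147 [ 0.5287 -0.1535  0.1719]
blob [ 190  223   31   49 1175]
0 [array([247., 217.]), array([246., 248.]), array([227., 217.]), array([221., 248.])]
0.016 [array([221., 217.]), array([212., 248.]), array([201., 217.]), array([187., 248.])]
0.032 [array([194., 217.]), array([179., 248.]), array([174., 217.]), array([154., 248.])]
0.048 [array([168., 217.]), array([146., 248.]), array([148., 217.]), array([121., 248.])]
0.064 [array([141., 217.]), array([113., 248.]), array([121., 217.]), array([ 88., 248.])]
223 206 216; 229 200 220; 235 197 220; 241 196 220; 247 193 220; 253 191 220; 259 191 219; 265 192 217; 271 216 216;
```

Click 1 snapped in at s≈0.0205, so the next should come 16 mm further on.

>>> send_rows:
  slide:
    - [0,-0.05,0]
    - [0,-0.05,0]
    - [0,-0.05,0]
    - [0,-0.05,0]
    - [0,-0.05,0]
    - [0,-0.05,0]
    - [0,-0.05,0]
    - [0,-0.03,0]
    - [0,0,0]
    - [0,0,0]
  rotation:
    - [0,0,0]
    - [0,0,0]
    - [0,0,0]
    - [0,0,0]
    - [0,0,0]
    - [0,0,0]
    - [0,0,0]
    - [0,0,0]
    - [0,0,0]
    - [0,0,0]
  claw: [-1,-1,-1,-1,-1,-1,-1,-1,-1,-1]

```text
time_s: 12.65
eef_pos: [0.5311, -0.1383, 0.1719]
tool_rot: [[0.988, -0.157, -0.0], [-0.157, -0.988, 0.0], [-0.0, -0.0, -1.0]]
ft_force: [-0.8, -0.6, -0.2]
finger_gap: -0.0003
gripper_force: 0.0
```

```bash
python3 lv.py w10
```

```text
s_tcp 0.036199785132050875 F [-0.8082 -0.6114 -0.2029] Fu -0.730894658589126 [ 0.5311 -0.1383  0.1719]
blob [ 189  223   30   49 1026]
0 [array([273., 217.]), array([277., 248.]), array([253., 217.]), array([252., 248.])]
0.016 [array([246., 217.]), array([244., 248.]), array([226., 217.]), array([219., 248.])]
0.032 [array([220., 217.]), array([211., 248.]), array([200., 217.]), array([186., 248.])]
0.048 [array([193., 217.]), array([178., 248.]), array([173., 217.]), array([153., 248.])]
0.064 [array([167., 217.]), array([145., 248.]), array([147., 217.]), array([120., 248.])]
223 205 215; 229 199 218; 235 196 216; 241 194 215; 247 192 213; 253 189 212; 259 190 213; 265 190 213; 271 215 215;
```

Click 2. Now most of the way to the third crest, then small nudges.

>>> send_rows:
  slide:
    - [0,-0.05,0]
    - [0,-0.05,0]
    - [0,-0.05,0]
    - [0,-0.05,0]
    - [0,-0.05,0]
    - [0,-0.05,0]
    - [0,-0.05,0]
    - [0,0,0]
    - [0,0,0]
  rotation:
    - [0,0,0]
    - [0,0,0]
    - [0,0,0]
    - [0,0,0]
    - [0,0,0]
    - [0,0,0]
    - [0,0,0]
    - [0,0,0]
    - [0,0,0]
  claw: [-1,-1,-1,-1,-1,-1,-1,-1,-1]

```text
time_s: 13.6
eef_pos: [0.5333, -0.1243, 0.1719]
tool_rot: [[0.988, -0.157, 0.0], [-0.157, -0.988, 0.001], [-0.0, -0.001, -1.0]]
ft_force: [-0.5, 0.6, 1.3]
finger_gap: -0.0001
gripper_force: 0.0
```

>>> send_rows:
  slide:
    - [0,-0.03,0]
    - [0,0,0]
    - [0,0,0]
  rotation:
    - [0,0,0]
    - [0,0,0]
    - [0,0,0]
  claw: [-1,-1,-1]

```text
time_s: 13.9
eef_pos: [0.5334, -0.1234, 0.1719]
tool_rot: [[0.988, -0.157, -0.0], [-0.157, -0.988, 0.0], [-0.0, -0.0, -1.0]]
ft_force: [0.3, 0.4, 0.1]
finger_gap: -0.0002
gripper_force: 0.0
```

```bash
python3 lv.py w11
```

```text
s_tcp 0.05130654137199629 F [0.2931 0.4025 0.1393] Fu 0.4437110349461998 [ 0.5334 -0.1234  0.1719]
blob [202 223  27  47 972]
0 [array([298., 217.]), array([309., 248.]), array([278., 217.]), array([284., 248.])]
0.016 [array([271., 217.]), array([276., 248.]), array([251., 217.]), array([251., 248.])]
0.032 [array([245., 217.]), array([242., 248.]), array([225., 217.]), array([217., 248.])]
0.048 [array([218., 217.]), array([209., 248.]), array([198., 217.]), array([184., 248.])]
0.064 [array([192., 217.]), array([176., 248.]), array([172., 217.]), array([151., 248.])]
223 215 226; 229 209 227; 235 207 226; 241 206 225; 247 204 224; 253 202 224; 259 202 224; 265 203 224;
```

Just past the crest but not snapped yet.

>>> send_rows:
  slide:
    - [0,-0.03,0]
    - [0,0,0]
    - [0,0,0]
  rotation:
    - [0,0,0]
    - [0,0,0]
    - [0,0,0]
  claw: [-1,-1,-1]

```text
time_s: 14.25
eef_pos: [0.5336, -0.1222, 0.1719]
tool_rot: [[0.988, -0.157, -0.0], [-0.157, -0.988, 0.0], [-0.0, -0.0, -1.0]]
ft_force: [-0.3, -0.6, 0.9]
finger_gap: -0.0002
gripper_force: 0.0
```

```bash
python3 lv.py w12 | tail -4
```

```text
0.032 [array([246., 217.]), array([245., 248.]), array([227., 217.]), array([220., 248.])]
0.048 [array([220., 217.]), array([212., 248.]), array([200., 217.]), array([187., 248.])]
0.064 [array([193., 217.]), array([178., 248.]), array([174., 217.]), array([153., 248.])]
223 206 216; 229 199 217; 235 197 216; 241 195 214; 247 193 212; 253 190 212; 259 190 213; 265 191 213;
```

The third click snapped in (193 against 187+7). I'll back off, lift and check.

>>> send_rows:
  slide:
    - [0,0.15,0]
    - [0,0.25,0]
    - [0,0,-0.4]
    - [0,0,-0.7]
    - [0,0,-0.7]
    - [0,0,-0.7]
    - [0,0,-0.7]
    - [0,0,0]
    - [0,0,0]
    - [0,0,0]
  rotation:
    - [0,0,0]
    - [0,0,0]
    - [0,0,0]
    - [0,0,0]
    - [0,0,0]
    - [0,0,0]
    - [0,0,0]
    - [0,0,0]
    - [0,0,0]
    - [0,0,0]
  claw: [-1,-1,-1,-1,-1,-1,-1,-1,-1,-1]

```text
time_s: 15.3
eef_pos: [0.5308, -0.1384, 0.2988]
tool_rot: [[0.988, -0.157, -0.002], [-0.157, -0.988, 0.001], [-0.002, -0.001, -1.0]]
ft_force: [0.4, 0.1, -0.1]
finger_gap: -0.0003
gripper_force: 0.0
```

```bash
python3 lv.py w13
```

```text
s_tcp 0.03608701173390363 F [ 0.4101  0.0833 -0.142 ] Fu 0.14667527229764815 [ 0.5308 -0.1384  0.2988]
blob [201 170  18  22 261]
0 [array([265., 166.]), array([266., 176.]), array([253., 166.]), array([253., 176.])]
0.016 [array([249., 166.]), array([248., 176.]), array([237., 166.]), array([235., 176.])]
0.032 [array([234., 166.]), array([231., 176.]), array([222., 166.]), array([218., 176.])]
0.048 [array([218., 166.]), array([213., 176.]), array([206., 166.]), array([200., 176.])]
0.064 [array([203., 166.]), array([196., 176.]), array([191., 166.]), array([183., 176.])]
170 209 216; 176 204 217; 182 202 218; 188 216 217;
```

View pics/w13.png

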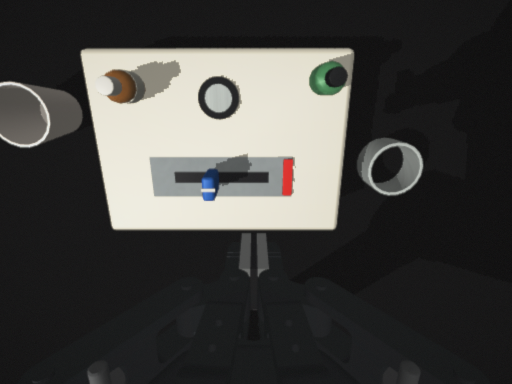

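The lever sits at (209,185), which matches 0.048. The vials, ring and beaker haven't moved, and the arm is clear of everything.

```bash
python3 -c "
from rig import r
print(r.job_done())"
```

```text
the job is handed in; nothing more can be done
None
```

I pushed the lever back to the firm home stop at the red mark, then forward through three counted clicks. It rests in the third notch (0.048 m) without having run past it, the other items were left alone, and the arm is clear.

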